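# Level a rocking comparator stand with its two front screw feet

### The job

The comparator stand on the bench no longer stands firm and level, because its front screw feet are set wrong: turn their leaning yellow knobs, each whichever way it needs, until the stand is level and all four feet bear firmly on the bench. Leave the stand in its place with the steel hub on it, and do not disturb the things around it.

Things in the scene. Friction and masses are not known exactly. Their poses are not given: they have to be found in the camera images.
- stand: Comparator stand, about 3 kg, free on the bench: grey plate 180 x 190 x 18 mm with ground top, underside 30 mm over the bench when level; at the rear a column 258 mm high whose arm (at 203 mm) holds a dial gauge over the plate. Origin under the plate's middle at bench height; x to the rear, y to its left, z square to the plate. Its front (-x), with the two knobs, faces roughly to the robot.
- left_knob_centre (a point): Middle of the yellow ribbed round knob (38 mm across, 24 mm high, white mark on top) on the upper end of the left front screw, about 70 mm over the bench. Its z axis points up along the screw, which leans 25 degrees from vertical: its top to the stand's front and, seen from above, 20 degrees outward of straight ahead. It turns with 0.05 N m friction and stays where it is left.
- right_knob_centre (a point): Middle of the yellow ribbed round knob (38 mm across, 24 mm high, white mark on top) on the upper end of the right front screw, about 70 mm over the bench. Its z axis points up along the screw, which leans 25 degrees from vertical: its top to the stand's front and, seen from above, 20 degrees outward of straight ahead. It turns with 0.05 N m friction and stays where it is left.
- left_boss_top (a point): On the screw's axis, middle of the upper face of the left front boss (25 mm across), the part of the stand through which the screw passes. The foot is set right when left_knob_centre is 25 mm from this point (13 mm clear gap between boss and knob); both feet set so, the stand is level and all four feet bear. A larger distance means that the foot is too short.
- right_boss_top (a point): The same point on the right front boss; 25 mm to right_knob_centre when set right.
- left_foot_tip (a point): Centre of the black 16 mm rubber ball that is the lower end of the left screw, on its axis, 73 mm below left_knob_centre; about 8 mm above the bench when the foot stands on it.
- right_foot_tip (a point): The same for the right screw.
- left_screw: The left front screw with its knob and rubber foot, all turning and moving along the axis together. Clockwise, seen from the knob's top, drives the foot down out of the stand by 1.5 mm along the axis per radian; anticlockwise draws it up. It starts too short, by 2.8 to 4.7 rad. Origin on the axis, 38 mm below the knob's middle.
- right_screw: The right front screw with its knob and rubber foot, all turning and moving along the axis together. Clockwise, seen from the knob's top, drives the foot down out of the stand by 1.5 mm along the axis per radian; anticlockwise draws it up. It starts anywhere from 3.9 rad too short to 2.2 rad too long. Origin on the axis, 38 mm below the knob's middle.
- rear_left_foot: Fixed rear left foot, 30 mm high, ball-ended rubber; origin at its lower end, at 72 mm to the rear and 78 mm left of the stand's origin.
- rear_right_foot: Fixed rear right foot, the mirror image.
- hub: Turned steel coupling hub, 66 mm across, 38 mm high, 0.38 kg, lying loose on the middle of the stand's plate; origin under its centre. Stays there.
- oil_can: Dark green pump oil can, 68 mm across, body 100 mm high, thin spout to 188 mm; origin under its middle. It stands close beside the stand. Bystander.
- white_pot: White screw-top pot, 65 mm across, 73 mm high; origin under its centre; close beside the stand. Bystander.
- green_canister: Dark green canister with black cap, 71 mm across, 153 mm high; origin under its centre; close beside the stand. Bystander.
- grease_tin: Yellow tin with white lid, 70 mm across, 46 mm high; origin under its centre. Bystander, left of the stand's front.
- bearing: Steel ball bearing, 40 mm across, 12 mm high, lying before the stand; origin under its centre. Bystander.
- hex_bolt: Hexagon bolt with nut, 68 mm long, 19 mm high, lying before the stand; origin under its middle, along y. Bystander.
Things that resemble listed ones, but are neither listed nor needed, are in the scene too. Leave any green, pink or red look-alike of the hub alone.

How it is judged:
By the outcome, as a careful person would: the job done as asked, in the order asked, and still so for the second after the job is handed in, with the robot touching nothing.
It also fails if it takes over 72 s, if anything falls off the work surface, if the arm or the gripper's body presses on something with over 40 N, if the wrist force passes 120 N, or if a joint passes its speed limit or range.

### The arm

A 6-joint arm with a two-finger parallel gripper is mounted at the origin on a cart in front of the work surface, level with it; the furniture and walls round the work are solid. World frame = base frame: x ahead of the robot, y to its left, z up, the work surface at z = 0. Lengths are in m, angles in rad, forces in N, time in s.
With the tool pointing down it reaches from about 0.375 to 0.975 m from the base axis. Payload 3.8 kg.
Tool frame: the origin (TCP) lies midway between the tips of the shut fingers; the grasp point (between the pads) lies manip.hold_point_z behind it (manip.hold_point_z is the distance from the TCP to the grasp point, in m); z points along the fingers, y is the line along which they close (so a half turn about z gives the same grasp; the last joint's range is limited). The gripper opens to 88 mm and grips with 3 to 60 N. Pads are 18 mm wide; open, the fingers measure 123 mm over their backs; the gripper's body (75 mm by 187 mm) begins 45 mm behind the grasp point.
Start: joints at [1.15, 0.264, 1.604, -0, 1.274, -0.037], TCP at [0.253, 0.626, 0.239] pointing down, gripper open.
Joint ranges: [-2.63, 2.63], [-0.94, 2.18], [0.31, 2.57], [-1.31, 4.45], [0, 2.66], [-2.55, 2.55]. Speed limits (rad/s): [2.57, 2.57, 3.14, 3.14, 3.14, 3.14].

### API

Orientations are given as a 3x3 rotation matrix whose columns are the frame's x, y, z axes.
In Python, from bench import manip gives the robot as it stands.
- The arm moves only by the shell command python3 -m handwheel 'ROWS' [OPENING]. ROWS is JSON, one flat list of numbers, 6 for each row, row after row: the shift along the tool's x, y, z in mm, then the turn, a rotation vector about the tool's x, y, z in degrees. In form: [x, y, z, rx, ry, rz, x, y, z, rx, ry, rz, ...]. A call has exactly 8 rows; each row shifts and turns the commanded pose from where the row before left it, along the tool's axes as they then stand; what a row does not reach is not made up. A row lasts 1/8 s, in which the tool goes at most 62.5 mm and 10.7 degrees, less where a joint would pass 70% of its speed; a pose out of reach is approached as far as the arm can. A call with a gripper value outside its range is refused whole. OPENING is the finger opening in mm, from 0 to 88.1, set as the call begins (- or left out, the last holds). The fingers move at their own pace and stop on an object; the grip force is fixed at half the most. Time passes only in rows, so rows that do not move let the fingers close, or fill a call up. It gives the time, the measured TCP pose, the force, the opening and the grip force at its end, in the units of the state.
- manip.read_state(): the state, without advancing time (a new reading comes with each control period).
- manip.read_camera(name): name is "scene" or "top" or "wrist"; returns (picture, depth): 420x560x3 uint8, red, green, blue; 420x560 float32, m along the optical axis (not along the pixel's ray), 0 where there is no reading.
- manip.camera_model(name): a dict with "mtx" (3x3 intrinsics, pixels), "D" ([k1, k2, p1, p2, k3] as OpenCV has them; the pictures are not rectified), "R" (3x3) and "t" (3): a world point X has camera coordinates R X + t; the wrist camera has in their place "T_tool_cam" (4x4, takes a point from camera to tool coordinates, whose origin is the TCP and whose axes are the flange's). Camera axes: x right, y down, z forward; pixel columns grow to the right and rows downward; lengths in m; the calibration is good to about 2 mm. A picture is of the moment at which its call begins: read the wrist's pose just before it. camera_model takes no time and is no camera call.
- manip.hand_in(): hands the job in; it is judged then, once.
The state is a dict: "clock": time; "joint_positions": joint angles; "dq": joint speeds; "tau": joint torques, N m; "tcp_pos": TCP position; "ee_rot": TCP orientation; "contact_force": force on the tool from outside, world axes, zero at the start; "moment": the same for the moment, N m; "grip_width": finger opening in m; "finger_force": force on a finger pad.
Only numpy, scipy, OpenCV 4.12 (cv2) and the standard library are available. Lean on these libraries where they do the work, as an engineer would, in place of code of your own. Each camera call takes 0.05 s, during which the arm holds its last target. There are 200 camera calls.

## Working session

There is one attempt and no reset: what is moved stays moved. The work goes in short steps, Python scripts to look and compute and a shell command to move; the robot and the scene stay as the last step left them, time stands still between calls to the robot, and variables do not carry over. Pictures are saved under pics/ and viewed, at most 10 in all, crops included, and the job is handed in when it is done.

```bash
mkdir -p pics; ls; python3 - <<'E'
from bench import manip
import cv2,numpy as np
s=manip.read_state();print(s['clock'],s['tcp_pos'],s['ee_rot'],manip.hold_point_z)
for n in('scene','top'):
    p,d=manip.read_camera(n);np.savez(''+n+'0.npz',p=p,d=d);cv2.imwrite('pics/'+n+'0.png',p[:,:,::-1])
    m=manip.camera_model(n);print(n,m)
print(manip.camera_model('wrist'))
E
```

```text
pics
0.0 [0.25246005 0.62525451 0.23740075] [[-9.27252152e-01  3.74436462e-01 -8.84466002e-04]
 [ 3.74437501e-01  9.27249966e-01 -2.01474072e-03]
 [ 6.57286817e-05 -2.19934991e-03 -9.99997579e-01]] 0.0187
scene {'mtx': array([[422.35158543,   0.        , 277.28187073],
       [  0.        , 422.35158543, 207.65887397],
       [  0.        ,   0.        ,   1.        ]]), 'D': array([0.03292627, 0.        , 0.        , 0.        , 0.        ]), 'R': array([[ 0.45250037, -0.89170374,  0.01038504],
       [-0.50690374, -0.26677757, -0.81968184],
       [ 0.73368386,  0.36564213, -0.57272491]]), 't': array([-0.01112081,  0.46006222,  0.40459788])}
top {'mtx': array([[424.76159018,   0.        , 286.9676555 ],
       [  0.        , 424.76159018, 209.33844007],
       [  0.        ,   0.        ,   1.        ]]), 'D': array([-0.05054513,  0.        ,  0.        ,  0.        ,  0.        ]), 'R': array([[ 0.01674411, -0.99985823,  0.00177463],
       [-0.98326564, -0.01678821, -0.18140243],
       [ 0.18140651,  0.00129249, -0.98340735]]), 't': array([0.25512452, 0.6112018 , 0.93628311])}
{'mtx': array([[309.73351385,   0.        , 272.90520526],
       [  0.        , 309.73351385, 212.39204971],
       [  0.        ,   0.        ,   1.        ]]), 'D': array([-0.06153864,  0.        ,  0.        ,  0.        ,  0.        ]), 'T_tool_cam': array([[ 2.26733091e-04, -9.65431618e-01, -2.60656364e-01,
         6.77208093e-02],
       [ 9.99998731e-01, -1.92171288e-04,  1.58162661e-03,
         3.30912523e-04],
       [-1.57704300e-03, -2.60656392e-01,  9.65430349e-01,
        -1.45637511e-01],
       [ 0.00000000e+00,  0.00000000e+00,  0.00000000e+00,
         1.00000000e+00]])}
```

View pics/scene0.png

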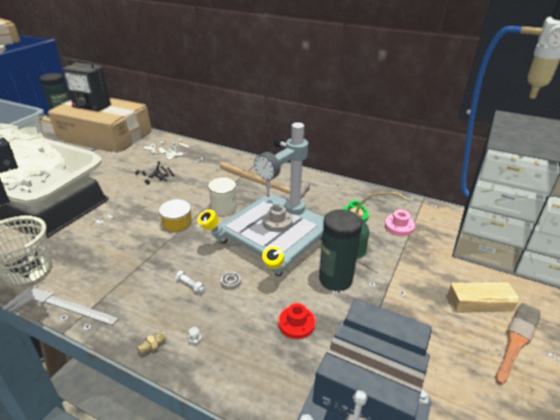

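View pics/top0.png

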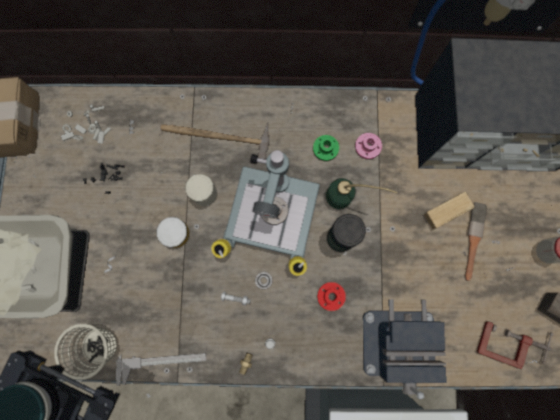

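The scene view shows the left knob at (208,219), the right knob at (273,257), and the canister at the stand's right. In the top view the knobs are at (221,249) and (297,267).

```bash
cat > h.py <<'E'
from bench import manip
import cv2,numpy as np
from scipy.spatial.transform import Rotation as Ro
def pose():
    s=manip.read_state();T=np.eye(4);T[:3,:3]=s['ee_rot'];T[:3,3]=s['tcp_pos'];return T
def cam(n,T=None):
    m=manip.camera_model(n)
    if n=='wrist':
        W=T@m['T_tool_cam'];return m['mtx'],m['D'],W
    W=np.eye(4);W[:3,:3]=m['R'].T;W[:3,3]=-m['R'].T@m['t'];return m['mtx'],m['D'],W
def rays(c,uv):
    q=cv2.undistortPoints(np.float64(uv).reshape(-1,1,2),c[0],np.float64(c[1])).reshape(-1,2)
    return np.c_[q,np.ones(len(q))]
def pts(c,uv,d): return (rays(c,uv)*np.asarray(d).reshape(-1,1))@c[2][:3,:3].T+c[2][:3,3]
def proj(c,X):
    W=np.linalg.inv(c[2]);Y=np.atleast_2d(X)@W[:3,:3].T+W[:3,3]
    return cv2.projectPoints(Y,np.zeros(3),np.zeros(3),c[0],np.float64(c[1]))[0].reshape(-1,2)
def tri(c1,u1,c2,u2):
    A=np.zeros((3,3));b=np.zeros(3)
    for c,u in((c1,u1),(c2,u2)):
        r=c[2][:3,:3]@rays(c,u)[0];r/=np.linalg.norm(r);P=np.eye(3)-np.outer(r,r);A+=P;b+=P@c[2][:3,3]
    return np.linalg.solve(A,b)
def yellow(p):
    h=cv2.cvtColor(p,cv2.COLOR_RGB2HSV);return cv2.inRange(h,(22,170,110),(36,255,255))
def blobs(m,amin=40):
    n,l,st,ce=cv2.connectedComponentsWithStats(m);return [(st[i].tolist(),ce[i].round(1).tolist(),l==i) for i in range(1,n) if st[i][4]>amin]
def grasp_axes(yaw,side):
    # screw axis (up) in world; stand yaw = direction of stand x; side=+1 left
    a=np.radians(20)*side;t=np.radians(25)
    f=np.array([-np.cos(a)*np.sin(t),np.sin(a)*np.sin(t),np.cos(t)])
    return Ro.from_euler('z',yaw).as_matrix()@f
E
python3 - <<'E'
from h import *
S=np.load('scene0.npz');T=np.load('top0.npz')
C={'scene':cam('scene'),'top':cam('top')}
for n,D in(('scene',S),('top',T)):
    for st,ce,m in blobs(yellow(D['p'])):
        v,u=np.nonzero(m&(D['d']>0));P=pts(C[n],np.c_[u,v],D['d'][v,u])
        print(n,st,ce,P.mean(0).round(4),np.median(P,0).round(4))
E
```

```text
scene [198, 210, 20, 19, 215] [208.9, 219.9] [0.5072 0.4047 0.0851] [0.5064 0.4012 0.0851]
scene [163, 215, 26, 16, 222] [174.8, 224.0] [0.5278 0.5191 0.0202] [0.525  0.5169 0.0202]
scene [263, 247, 20, 21, 211] [272.5, 259.0] [0.4678 0.2359 0.0783] [0.4658 0.2347 0.0793]
```

```bash
sed -i 's/(22,170,110)/(20,140,60)/' h.py; python3 - <<'E'
from h import *
S=np.load('scene0.npz');T=np.load('top0.npz')
C={'scene':cam('scene'),'top':cam('top')};B={}
for n,D in(('scene',S),('top',T)):
    for st,ce,m in blobs(yellow(D['p'])):
        v,u=np.nonzero(m);mid=cv2.minEnclosingCircle(np.c_[u,v].astype(np.float32))
        d=D['d'][m];d=d[d>0]
        print(n,st,ce,mid,pts(C[n],ce,np.median(d))[0].round(4) if len(d) else None); B.setdefault(n,[]).append(mid[0])
b=B
for i in b['scene']:
  for j in b['top']:
    X=tri(C['scene'],i,C['top'],j); e=np.linalg.norm(proj(C['top'],X)-j);
    if e<4: print(np.round(i),np.round(j),X.round(4),e)
E
```

```text
scene [198, 209, 20, 21, 255] [208.5, 219.8] ((208.19564819335938, 219.19564819335938), 10.35418701171875) [0.5071 0.4058 0.0849]
scene [162, 213, 28, 18, 299] [176.6, 223.3] ((176.08729553222656, 218.7063446044922), 14.11746883392334) [0.5313 0.5166 0.0207]
scene [262, 247, 22, 22, 244] [272.4, 258.7] ((272.52239990234375, 257.35821533203125), 10.926493644714355) [0.468  0.2362 0.0787]
top [212, 240, 19, 18, 179] [221.2, 247.1] ((220.8121337890625, 248.21676635742188), 9.2225341796875) [0.5126 0.4097 0.0916]
top [289, 257, 17, 18, 170] [296.3, 265.2] ((297.0, 265.5), 9.013978004455566) [0.476  0.2426 0.0858]
[208. 219.] [221. 248.] [0.5116 0.4111 0.0817] 0.45333454092219644
[273. 257.] [297. 266.] [0.4761 0.2405 0.0738] 0.15381236382418823
```

```bash
cat >> h.py <<'E'
YAW=-0.207
KN={1:np.array([.5100,.4085,.075]),-1:np.array([.475,.2395,.071])}
def R0(side,phi=0,yaw=None):
    a=grasp_axes(YAW if yaw is None else yaw,side);z=-a;k=KN[side]
    r=np.array([k[0],k[1],0]);y=r-z*(r@z);y/=np.linalg.norm(y)
    return np.c_[np.cross(y,z),y,z]@Ro.from_euler('z',phi,degrees=True).as_matrix()
def step(T,Rg,pg):
    "tool-axes shift mm from T to goal, turn rotvec deg"
    return (T[:3,:3].T@(pg-T[:3,3])*1e3).round(1),Ro.from_matrix(T[:3,:3].T@Rg).as_rotvec(degrees=True).round(1)
E
python3 - <<'E'
from h import *
P=[]
for n in('scene','top'):
    D=np.load(n+'0.npz');v,u=np.nonzero(D['d']>0);X=pts(cam(n),np.c_[u,v],D['d'][v,u])
    P.append(X[(np.abs(X[:,0]-.5)<.3)&(np.abs(X[:,1]-.3)<.35)&(X[:,2]>.012)])
P=np.vstack(P);np.save('cloud.npy',P)
c=P[(P[:,2]>.12)&(P[:,1]<.25)];print('tall right',np.percentile(c,[2,50,98],axis=0).round(3))
for s in(1,-1):
    k=KN[s];Q=P[(np.linalg.norm(P-k,axis=1)>.03)]
    print(s,'axis',grasp_axes(YAW,s).round(3))
    for ph in range(0,180,15):
        q=(Q-k)@R0(s,ph)*1e3
        def clr(x,y,z0,z1,sg=None):
            d=np.maximum(np.abs(q)-[x,y,0],0);d[:,2]=np.maximum(np.maximum(z0-q[:,2],q[:,2]-z1),0)
            n=np.linalg.norm(d,axis=1);i=n.argmin();return round(float(n[i])),Q[i].round(3)
        print(ph,'body',clr(37.5,93.5,-200,-45),'fing',clr(10,50,-45,17))
E
```

```text
tall right [[ 0.228 -0.048  0.124]
 [ 0.311  0.013  0.144]
 [ 0.578  0.156  0.167]]
1 axis [-0.359  0.223  0.906]
0 body (63, array([0.543, 0.502, 0.049])) fing (10, array([0.533, 0.403, 0.056]))
15 body (59, array([0.4  , 0.411, 0.022])) fing (10, array([0.533, 0.403, 0.056]))
30 body (56, array([0.402, 0.416, 0.022])) fing (10, array([0.533, 0.403, 0.056]))
45 body (52, array([0.58 , 0.336, 0.197])) fing (10, array([0.533, 0.403, 0.056]))
60 body (39, array([0.577, 0.332, 0.19 ])) fing (10, array([0.533, 0.403, 0.056]))
75 body (43, array([0.571, 0.322, 0.184])) fing (10, array([0.533, 0.403, 0.056]))
90 body (46, array([0.577, 0.332, 0.19 ])) fing (10, array([0.533, 0.403, 0.056]))
105 body (39, array([0.577, 0.332, 0.19 ])) fing (10, array([0.533, 0.403, 0.056]))
120 body (44, array([0.571, 0.322, 0.184])) fing (11, array([0.533, 0.403, 0.056]))
135 body (51, array([0.519, 0.522, 0.05 ])) fing (11, array([0.533, 0.403, 0.056]))
150 body (49, array([0.519, 0.522, 0.05 ])) fing (11, array([0.533, 0.403, 0.056]))
165 body (53, array([0.522, 0.519, 0.05 ])) fing (10, array([0.533, 0.
[... 340 characters left out ...]
(11, array([0.499, 0.25 , 0.052]))
60 body (6, array([0.517, 0.154, 0.138])) fing (11, array([0.49 , 0.228, 0.046]))
75 body (11, array([0.527, 0.165, 0.142])) fing (11, array([0.49 , 0.228, 0.046]))
90 body (6, array([0.527, 0.165, 0.142])) fing (11, array([0.49 , 0.228, 0.046]))
105 body (8, array([0.515, 0.15 , 0.137])) fing (11, array([0.494, 0.254, 0.05 ]))
120 body (23, array([0.513, 0.139, 0.12 ])) fing (11, array([0.494, 0.254, 0.05 ]))
135 body (40, array([0.396, 0.154, 0.042])) fing (11, array([0.499, 0.25 , 0.052]))
150 body (37, array([0.398, 0.17 , 0.041])) fing (11, array([0.499, 0.25 , 0.052]))
165 body (38, array([0.398, 0.17 , 0.041])) fing (11, array([0.499, 0.25 , 0.052]))
```

```bash
python3 -m handwheel '[-34,-25,4,0,0,0,-34,-25,4,0,0,0,-34,-25,4,0,0,0,-34,-25,4,0,0,0,-34,-25,4,0,0,0,-34,-25,4,0,0,0,-34,-25,4,0,0,0,-34,-24,2,0,0,0]' 62
python3 - <<'E'
from h import *
T=pose();p,d=manip.read_camera('wrist');print(T.round(3))
np.savez('w1.npz',p=p,d=d,T=T);cv2.imwrite('pics/w1.png',p[:,:,::-1])
c=cam('wrist',T)
for st,ce,m in blobs(yellow(p)):
    dd=d[m];print(st,ce,pts(c,ce,np.median(dd[dd>0]))[0].round(4) if (dd>0).any() else None)
E
```

```text
clock: 1.1
tcp_pos: [0.4306, 0.338, 0.208]
ee_rot: [[-0.927, 0.374, -0.001], [0.374, 0.927, -0.001], [0.001, -0.001, -1.0]]
contact_force: [0.6, 0.2, -0.3]
grip_width: 0.062
finger_force: 0.0
[[-0.927  0.374 -0.001  0.431]
 [ 0.374  0.927 -0.001  0.338]
 [ 0.001 -0.001 -1.     0.208]
 [ 0.     0.     0.     1.   ]]
[356, 236, 43, 41, 482] [382.8, 250.1] [0.5063 0.4181 0.0876]
[208, 269, 13, 27, 212] [214.7, 284.1] [0.4812 0.2574 0.0834]
[108, 296, 6, 18, 49] [110.3, 304.8] [0.3902 0.3139 0.291 ]
[434, 308, 6, 28, 63] [437.1, 320.6] [0.4215 0.3832 0.2928]
[107, 314, 7, 25, 62] [109.3, 326.3] [0.3944 0.3122 0.2929]
```

View pics/w1.png

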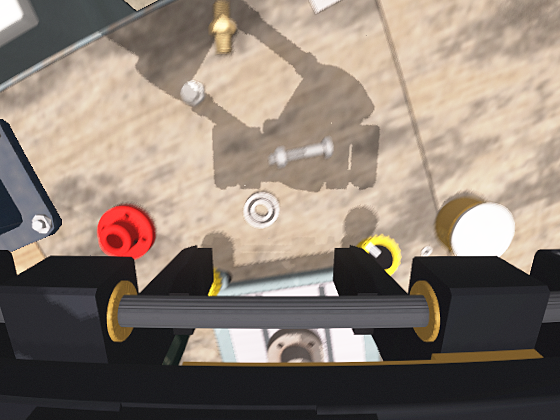

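The wrist view shows the gripper covering the lower half, with the left knob at (383,250) and the right one hidden. I'll turn the tool so that the camera is on the far side.

```bash
python3 -m handwheel '[12,-36,29,0,0,10.6,12,-36,29,0,0,10.6,0,0,0,0,0,10.6,0,0,0,0,0,10.6,0,0,0,0,0,10.6,0,0,0,0,0,10.6,0,0,0,0,0,10.6,0,0,0,0,0,10.6]' 62
python3 -m handwheel '[0,0,0,0,0,10.6,0,0,0,0,0,10.6,0,0,0,0,0,10.6,0,0,0,0,0,10.6,0,0,0,0,0,10.6,0,0,0,0,10,0,0,0,0,0,10,0,0,0,0,0,10,0]'
cat >> h.py <<'E'
def look(name,png=True):
    s=manip.read_state();T=pose();p,d=manip.read_camera('wrist');np.savez(name+'.npz',p=p,d=d,T=T)
    if png: cv2.imwrite('pics/'+name+'.png',p[:,:,::-1])
    print('clock',round(s['clock'],2),'q',np.round(s['joint_positions'],2),'tcp',T[:3,3].round(3));return p,d,T,cam('wrist',T)
E
python3 - <<'E'
from h import *
p,d,T,c=look('w2');print(T.round(3))
for st,ce,m in blobs(yellow(p)):
    dd=d[m];print(st,ce,pts(c,ce,np.median(dd[dd>0]))[0].round(4) if (dd>0).any() else None)
E
```

```text
clock: 2.15
tcp_pos: [0.3759, 0.2867, 0.1503]
ee_rot: [[0.295, 0.956, -0.001], [0.956, -0.295, -0.0], [-0.001, -0.001, -1.0]]
contact_force: [0.2, -0.4, 0.1]
grip_width: 0.062
finger_force: 0.0
clock: 3.15
tcp_pos: [0.3763, 0.287, 0.1511]
ee_rot: [[0.81, 0.345, 0.473], [0.297, -0.938, 0.176], [0.505, -0.002, -0.863]]
contact_force: [1.4, -0.9, 1.0]
grip_width: 0.062
finger_force: 0.0
clock 3.15 q [ 0.73 -0.35  2.45 -0.35  0.57  2.2 ] tcp [0.376 0.287 0.151]
[[ 0.81   0.345  0.473  0.376]
 [ 0.297 -0.938  0.176  0.287]
 [ 0.505 -0.002 -0.863  0.151]
 [ 0.     0.     0.     1.   ]]
[169, 49, 49, 51, 1355] [196.2, 76.2] [0.509  0.4078 0.0878]
[344, 151, 53, 50, 1118] [367.6, 175.3] [0.4728 0.2442 0.0836]
[109, 284, 11, 24, 67] [113.7, 295.0] [0.3477 0.3175 0.2363]
[433, 314, 7, 21, 58] [436.3, 324.8] [0.3675 0.2441 0.236 ]
[107, 318, 7, 17, 54] [109.6, 326.6] [0.3409 0.3152 0.2362]
```

View pics/w2.png

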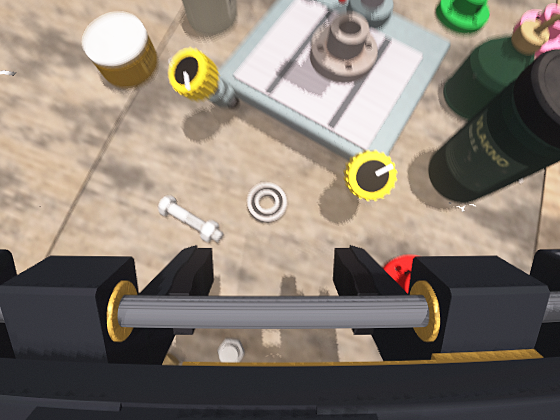

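The view shows the left knob at (195,73), the right knob at (371,176), the plate at (330,80), and the canister and can to the right. Next: plate tilt and knob heights from depth.

```bash
cat >> h.py <<'E'
def plane(X,it=8,tol=.0015):
    "robust fit z=a x+b y+c about centre; returns normal,centre,rms"
    k=np.ones(len(X),bool)
    for _ in range(it):
        c=X[k].mean(0);n=np.linalg.svd(X[k]-c,full_matrices=False)[2][2];n*=np.sign(n[2]);r=(X-c)@n
        s=max(tol,2*np.median(np.abs(r[k])));k=np.abs(r)<s
    return n,c,r[k].std(),k.sum()
def measure(name):
    Z=np.load(name+'.npz');p,d,T=Z['p'],Z['d'],Z['T'];c=cam('wrist',T)
    v,u=np.mgrid[0:420,0:560];ok=(d>0)&(v<235);X=np.zeros((420,560,3));X[ok]=pts(c,np.c_[u[ok],v[ok]],d[ok])
    ex=np.array([np.cos(YAW),np.sin(YAW),0]);ey=np.array([-ex[1],ex[0],0])
    mid=(KN[1]+KN[-1])/2;sx=(X-mid)@ex;sy=(X-mid)@ey
    hsv=cv2.cvtColor(p,cv2.COLOR_RGB2HSV)
    pm=ok&(abs(X[:,:,2]-.046)<.012)&(sx>.03)&(sx<.20)&(abs(sy)<.085)&(hsv[:,:,1]<40)&(hsv[:,:,2]>130)
    bm=ok&(abs(X[:,:,2])<.012)&(abs(sy)<.2)&(sx>-.2)&(sx<.25)
    nb,cb,rb,kb=plane(X[bm]);n,cp,r,k=plane(X[pm])
    rel=n-nb*(n@nb)
    print('bench n',nb.round(4),'z',round(cb[2],4),'rms',rb.round(5),kb,'| plate n',n.round(4),'rms',r.round(5),k,'h(mm)',round((cp-cb)@nb*1e3,2))
    print('tilt rel bench deg: forward-down(+x normal<0)',np.degrees(-rel@ex).round(2),'left-down',np.degrees(rel@ey).round(2))
    for s in(1,-1):
        if True:
            uv=proj(c,KN[s]+.012*grasp_axes(YAW,s))[0];m=[b for b in blobs(yellow(p),300) if np.hypot(*(np.array(b[1])-uv))<40]
            if not m: print(s,'no knob');continue
            hull=cv2.convexHull(np.argwhere(m[0][2])[:,::-1].astype(np.int32));H=np.zeros((420,560),np.uint8);cv2.fillConvexPoly(H,hull,1)
            # top-face: points in hull within tight band of the local best plane with approx axis normal
            a=grasp_axes(YAW,s);Q=X[(H>0)&ok];h=Q@a;hm=np.percentile(h,75);Q=Q[abs(h-hm)<.003]
            kn,kc,kr,kk=plane(Q,tol=.001);g=cv2.minEnclosingCircle((((Q-kc)@np.c_[ex-a*(ex@a),np.cross(a,ex)])*1e3).astype(np.float32))
            top=(Q.max(0)+Q.min(0))/2;cen=kc-.012*a
            print(s,'axis fit',kn.round(3),'exp',a.round(3),'lean',np.degrees(np.arccos(kn@nb)).round(1),'rms',kr.round(5),kk,'knob centre',cen.round(4),'over bench',round((cen-cb)@nb*1e3,2),'over plate',round((cen-cp)@n*1e3,2),'excess mm',round(((cen-cp)@n*1e3-26.2)/.906,2))
E
python3 - <<'E'
from h import *
measure('w2')
E
```

```text
bench n [-1.0e-04 -1.7e-03  1.0e+00] z -0.0005 rms 0.00063 43193 | plate n [1.4e-03 6.0e-04 1.0e+00] rms 0.0006 11329 h(mm) 51.0
tilt rel bench deg: forward-down(+x normal<0) -0.05 left-down 0.15
1 axis fit [-0.358  0.213  0.909] exp [-0.359  0.223  0.906] lean 24.7 rms 0.00052 958 knob centre [0.5131 0.4116 0.0796] over bench 80.08 over plate 29.24 excess mm 3.35
-1 axis fit [-0.418 -0.049  0.907] exp [-0.418 -0.06   0.906] lean 24.9 rms 0.00052 1306 knob centre [0.4778 0.2416 0.0738] over bench 74.58 over plate 23.29 excess mm -3.21
```

```bash
python3 - <<'E'
from h import *
Z=np.load('w2.npz');p,d,T=Z['p'],Z['d'],Z['T'];c=cam('wrist',T)
v,u=np.mgrid[0:420,0:560];ok=(d>0)&(v<235);X=np.zeros((420,560,3));X[ok]=pts(c,np.c_[u[ok],v[ok]],d[ok])
ex=np.array([np.cos(YAW),np.sin(YAW),0]);ey=np.array([-ex[1],ex[0],0]);mid=(KN[1]+KN[-1])/2
sx=(X-mid)@ex*1e3;sy=(X-mid)@ey*1e3
for a in range(0,230,15):
    print(a,[ (lambda w: round(float(np.median(w))*1e3,1) if len(w)>15 else None)(X[ok&(abs(sx-a)<4)&(abs(sy-b)<7)][:,2]) for b in range(-105,106,15)])
E
```

```text
0 [0.3, 84.6, 86.3, -0.4, -0.6, -0.6, -0.8, -0.7, -0.6, -0.6, -0.6, -0.4, 83.0, 91.0, 88.4]
15 [-0.9, 89.5, 0.3, -0.7, -0.6, -0.5, -0.7, -0.5, -0.6, -0.7, -0.3, -0.5, 46.4, 89.0, -0.4]
30 [None, None, None, 45.5, 44.3, 43.1, 40.9, 41.6, 41.2, 41.4, 40.9, 41.0, 22.3, 47.0, None]
45 [None, 47.2, 48.0, 50.3, 50.0, 50.3, 50.1, 50.3, 50.1, 50.2, 50.2, 50.1, 48.9, 47.2, None]
60 [None, 47.2, 47.7, 50.4, 50.2, 50.7, 50.2, 50.5, 50.3, 50.4, 50.4, 50.3, 50.1, 47.2, None]
75 [-0.9, 47.4, 48.0, 50.5, 50.5, 50.8, 50.5, 50.4, 50.2, 50.4, 50.5, 50.4, 49.8, 47.3, None]
90 [-1.0, 47.0, 47.7, 50.2, 50.3, 51.4, 63.7, 64.9, 59.9, 50.7, 50.3, 50.3, 49.9, 47.2, None]
105 [-0.8, 47.2, 47.9, 50.3, 50.3, 63.4, 79.4, 88.2, 65.4, 51.1, 50.4, 50.2, 49.7, 47.1, None]
120 [-0.7, 47.1, 47.6, 50.2, 50.3, 64.2, 87.6, 81.6, 87.4, 64.0, 50.1, 50.3, 49.9, 47.0, None]
135 [-0.9, 47.2, 48.1, 50.4, 50.4, 63.7, 64.1, 87.9, None, 50.8, 50.2, 50.2, 50.0, 47.1, None]
150 [-0.8, 47.3, 47.9, 50.4, 50.4, 50.7, None, None, None, 50.5, 50.4, 50.0, 49.5, 47.2, None]
165 [-0.8, 46.9, 47.6, 50.0, 49.8, 50.2, 57.7, 65.0, 63.3, 50.3, 50.1, 50.0, 49.6, None, None]
180 [-0.8, 46.9, 47.2, 47.2, 47.1, 47.1, 65.4, None, 65.0, 47.1, 47.0, 46.9, None, None, None]
195 [-0.9, 46.9, 47.3, 47.2, 47.1, 47.2, 64.9, None, None, None, None, None, None, None, None]
210 [-1.0, None, None, None, None, None, None, None, None, None, None, None, None, None, None]
225 [-0.8, None, None, None, None, None, None, None, None, None, None, None, None, None, None]
```

The ground insert is 3 mm proud: frame 48, insert 51 over the bench. So the stand is level on the right foot, and the left foot hangs about 6.7 mm (4.4 rad) short. I'll refine the knob centres by an in-plane circle and work out the approach to the left knob.

```bash
cat > fix.py <<'E'
s=open('h.py').read()
s=s.replace("-26.2)/.906","-23.2)/.906")
i=s.index("            kn,kc,kr,kk=plane(Q,tol=.001)");j=s.index("            print(s,'axis fit'")
s=s[:i]+"""            kn,kc,kr,kk=plane(Q,tol=.001);Q=Q[abs((Q-kc)@a)<.0015]
            e1=ex-a*(ex@a);e1/=np.linalg.norm(e1);e2=np.cross(a,e1)
            g=cv2.minEnclosingCircle(np.float32(np.c_[(Q-kc)@e1,(Q-kc)@e2]*1e3));cen=kc+(g[0][0]*e1+g[0][1]*e2)/1e3-.012*a
            print('  circle r mm',round(g[1],1),'offset',np.round(g[0],1))
"""+s[j:]
open('h.py','w').write(s)
E
python3 fix.py; python3 - <<'E'
from h import *
measure('w2')
T=pose();k=np.array([.5131,.4116,.0796])
for phi in(-130,):
    R=R0(1,phi);a=-R[:,2];g=k+a*(.004-0.0187)
    # first: rotation from current to R in terms of rz then tilt
    for h in(.09,.0):print(phi,h,(g+a*h).round(4),step(T,R,g+a*h))
    M=T[:3,:3].T@R;print(Ro.from_matrix(M).as_euler('ZYX',degrees=True).round(1),Ro.from_matrix(M).as_euler('XYZ',degrees=True).round(1))
    print(R.round(3))
E
```

```text
bench n [-1.0e-04 -1.7e-03  1.0e+00] z -0.0005 rms 0.00063 43193 | plate n [1.4e-03 6.0e-04 1.0e+00] rms 0.0006 11329 h(mm) 51.0
tilt rel bench deg: forward-down(+x normal<0) -0.05 left-down 0.15
  circle r mm 19.6 offset [-0.7  0.4]
1 axis fit [-0.358  0.213  0.909] exp [-0.359  0.223  0.906] lean 24.7 rms 0.00052 958 knob centre [0.5125 0.412  0.0793] over bench 79.74 over plate 28.9 excess mm 6.29
  circle r mm 18.7 offset [ 0.1 -0.6]
-1 axis fit [-0.418 -0.049  0.907] exp [-0.418 -0.06   0.906] lean 24.9 rms 0.00052 1306 knob centre [0.4777 0.241  0.0738] over bench 74.52 over plate 23.23 excess mm 0.03
-130 0.09 [0.4861 0.4284 0.1478] (array([138.7, -96.5,  76.5]), array([-26. ,  10.9, 112.8]))
-130 0.0 [0.5184 0.4083 0.0663] (array([118. , -66.6, 158.9]), array([-26. ,  10.9, 112.8]))
[113.8  23.4  -4.3] [-20.  -13.2 112.3]
[[-0.197 -0.912  0.359]
 [-0.967  0.121 -0.223]
 [ 0.16  -0.391 -0.906]]
```

```bash
sed -i 's/^KN=.*/KN={1:np.array([.5125,.412,.0793]),-1:np.array([.4777,.241,.0738])};GR=.004-.0187/; s/^YAW=.*/YAW=-.202/' h.py; python3 - <<'E'
from h import *
T=pose()
R=R0(1,0);a=-R[:,2];g=KN[1]+a*(GR+.09)
M=T[:3,:3].T@R;print(step(T,R,g),Ro.from_matrix(M).as_euler('ZYX',degrees=True).round(1),Ro.from_matrix(M).as_euler('ZXY',degrees=True).round(1))
E
```

```text
(array([138. , -97. ,  76.5]), array([   1.1,  -28.1, -113.5])) [-117.5  -11.6   20.8] [-113.2   20.3  -12.4]
```

```bash
python3 -m handwheel '[34.5,-24.2,19.1,0,0,0,34.5,-24.2,19.1,0,0,0,34.5,-24.2,19.1,0,0,0,34.5,-24.2,19.1,0,0,0,0,0,0,0.1,-2.34,-9.46,0,0,0,0.1,-2.34,-9.46,0,0,0,0.1,-2.34,-9.46,0,0,0,0.1,-2.34,-9.46]' 62
python3 -m handwheel '[0,0,0,0.1,-2.34,-9.46,0,0,0,0.1,-2.34,-9.46,0,0,0,0.1,-2.34,-9.46,0,0,0,0.1,-2.34,-9.46,0,0,0,0.1,-2.34,-9.46,0,0,0,0.1,-2.34,-9.46,0,0,0,0.1,-2.34,-9.46,0,0,0,0.1,-2.34,-9.46]'
python3 - <<'E'
from h import *
s=manip.read_state();print(s['joint_positions'].round(2));T=pose()
R=R0(1,0);a=-R[:,2];print(step(T,R,KN[1]+a*(GR+.09)))
E
```

```text
clock: 4.2
tcp_pos: [0.491, 0.4322, 0.1531]
ee_rot: [[0.487, 0.8, 0.351], [0.835, -0.544, 0.08], [0.255, 0.254, -0.933]]
contact_force: [0.0, -1.1, 1.1]
grip_width: 0.0616
finger_force: 0.0
clock: 5.2
tcp_pos: [0.4909, 0.4323, 0.153]
ee_rot: [[-0.579, 0.733, 0.356], [0.71, 0.668, -0.222], [-0.4, 0.124, -0.908]]
contact_force: [0.3, 0.4, 0.2]
grip_width: 0.0621
finger_force: 0.0
[ 0.9   0.27  1.82 -0.5   1.06  0.44]
(array([ 2.7, -7.1,  3.9]), array([-0.2, -0.2,  0.4]))
```

```bash
python3 -m handwheel '[2.7,-7.1,3.9,0,0,-10,0,0,0,0,0,-10,0,0,0,0,0,-10,0,0,0,0,0,-10,0,0,0,0,0,-10,0,0,0,0,0,-10,0,0,0,0,0,-10,0,0,0,0,0,-10]'
python3 -m handwheel '[0,0,0,0,0,-10,0,0,0,0,0,-10,0,0,0,0,0,-10,0,0,0,0,0,-10,0,0,0,0,0,-10,0,0,0,0,0,-10,0,0,0,0,0,0,0,0,0,0,0,0]'
python3 - <<'E'
from h import *
p,d,T,c=look('w3')
R=R0(1,-140);a=-R[:,2];print(step(T,R,KN[1]+a*(GR+.09)),step(T,R,KN[1]+a*GR))
print(proj(c,[KN[1],KN[1]+.012*a]))
for st,ce,m in blobs(yellow(p)):print(st,ce)
E
```

```text
clock: 6.2
tcp_pos: [0.4853, 0.4286, 0.1474]
ee_rot: [[-0.823, -0.444, 0.355], [-0.535, 0.815, -0.221], [-0.191, -0.372, -0.908]]
contact_force: [0.5, 0.3, 0.4]
grip_width: 0.0621
finger_force: 0.0
clock: 7.2
tcp_pos: [0.4855, 0.4285, 0.1477]
ee_rot: [[-0.035, -0.934, 0.357], [-0.974, -0.047, -0.22], [0.222, -0.355, -0.908]]
contact_force: [0.3, 1.0, -0.2]
grip_width: 0.062
finger_force: 0.0
clock 7.2 q [ 0.9   0.26  1.84 -0.5   1.04 -1.99] tcp [0.486 0.429 0.148]
(array([-0.2,  0.2,  0. ]), array([ 0.2,  0.1, -0.1])) (array([-0. , -0.2, 90. ]), array([ 0.2,  0.1, -0.1]))
[[271.89933079 220.21648865]
 [271.90864466 225.10379783]]
[303, 0, 53, 23, 848] [328.6, 8.6]
[243, 193, 56, 59, 1446] [270.4, 220.0]
[429, 287, 9, 27, 83] [433.0, 297.9]
[430, 319, 9, 19, 67] [434.9, 330.1]
[276, 335, 11, 12, 52] [280.8, 340.7]
```

View pics/w3.png

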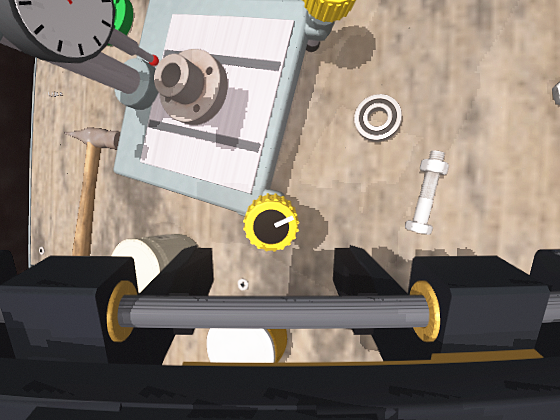

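The knob is at (271,221) as predicted, between and beyond the open fingers. I descend and grip.

```bash
python3 - <<'E'
from h import *
measure('w3')
E
python3 -m handwheel '[0,0,15,0,0,0,0,0,15,0,0,0,0,0,15,0,0,0,0,0,15,0,0,0,0,0,15,0,0,0,0,0,15,0,0,0,0,0,0,0,0,0,0,0,0,0,0,0]'
python3 - <<'E'
from h import *
s=manip.read_state();print(s['contact_force'],s['moment']);R=R0(1,-140);a=-R[:,2];print(step(pose(),R,KN[1]+a*GR))
E
```

```text
bench n [-0.     -0.0018  1.    ] z -0.0008 rms 0.00066 59956 | plate n [ 0.0174 -0.0021  0.9998] rms 0.00076 15168 h(mm) 50.57
tilt rel bench deg: forward-down(+x normal<0) -0.98 left-down 0.18
  circle r mm 18.9 offset [-1.3  4.7]
1 axis fit [-0.357  0.189  0.915] exp [-0.36   0.221  0.906] lean 23.9 rms 0.00052 1147 knob centre [0.5133 0.4128 0.0793] over bench 79.95 over plate 28.06 excess mm 5.37
  circle r mm 14.7 offset [-1.3 -3.5]
-1 axis fit [-0.303 -0.754  0.582] exp [-0.418 -0.062  0.906] lean 54.3 rms 0.00066 115 knob centre [0.4793 0.2558 0.0692] over bench 70.08 over plate 17.64 excess mm -6.13
clock: 8.25
tcp_pos: [0.5179, 0.409, 0.0665]
ee_rot: [[-0.033, -0.933, 0.358], [-0.974, -0.05, -0.219], [0.222, -0.356, -0.908]]
contact_force: [0.5, -0.6, 1.0]
grip_width: 0.0623
finger_force: 0.0
[ 0.51248776 -0.59600031  0.95723697] [ 0.1962551   0.17806581 -0.0142756 ]
(array([0.1, 0.3, 0.5]), array([ 0.1,  0.1, -0. ]))
```

```bash
sed -i 's/(sx>.03)&(sx<.20)&(abs(sy)<.085)&/(sx>.045)\&(sx<.165)\&(abs(sy)<.072)\&/' h.py
python3 -c "
from h import *
measure('w2');measure('w3')" | grep -E 'tilt|excess'
python3 -m handwheel '[0,0,0,0,0,0,0,0,0,0,0,0,0,0,0,0,0,0,0,0,0,0,0,0,0,0,0,0,0,0,0,0,0,0,0,0,0,0,0,0,0,0,0,0,0,0,0,0]' 32
python3 -c "
from h import *
s=manip.read_state();print(s['contact_force'],s['moment']);R=R0(1,-140);a=-R[:,2];print(step(pose(),R,KN[1]+a*GR), pose()[:3,:3].T@s['contact_force'])"
```

```text
tilt rel bench deg: forward-down(+x normal<0) -0.06 left-down 0.15
1 axis fit [-0.356  0.215  0.909] exp [-0.36   0.221  0.906] lean 24.7 rms 0.00052 958 knob centre [0.5125 0.4101 0.0788] over bench 79.74 over plate 28.89 excess mm 6.28
-1 axis fit [-0.417 -0.047  0.908] exp [-0.418 -0.062  0.906] lean 24.9 rms 0.00052 1306 knob centre [0.4776 0.2391 0.0737] over bench 74.52 over plate 23.2 excess mm -0.0
tilt rel bench deg: forward-down(+x normal<0) -0.03 left-down 0.18
1 axis fit [-0.357  0.189  0.915] exp [-0.36   0.221  0.906] lean 23.9 rms 0.00052 1147 knob centre [0.5133 0.4128 0.0793] over bench 79.95 over plate 29.21 excess mm 6.63
-1 axis fit [-0.303 -0.754  0.582] exp [-0.418 -0.062  0.906] lean 54.3 rms 0.00066 115 knob centre [0.4793 0.2558 0.0692] over bench 70.08 over plate 18.84 excess mm -4.82
clock: 9.25
tcp_pos: [0.5182, 0.4092, 0.0668]
ee_rot: [[-0.033, -0.933, 0.359], [-0.975, -0.05, -0.218], [0.222, -0.357, -0.907]]
contact_force: [4.5, 2.7, 2.0]
grip_width: 0.0368
finger_force: 30.0
[4.48081313 2.66647134 1.9730185 ] [ 0.42884865 -0.32893619  0.27854795]
(array([0.3, 0.7, 0.7]), array([ 0.1,  0.2, -0. ])) [-2.30740052 -5.0172359  -0.76407099]
```

```bash
python3 -m handwheel '[0,0,0.26,0,0,10,0,0,0.26,0,0,10,0,0,0.26,0,0,10,0,0,0.26,0,0,10,0,0,0.26,0,0,10,0,0,0.26,0,0,10,0,0,0.26,0,0,10,0,0,0.26,0,0,10]'
python3 -c "
from h import *
s=manip.read_state();print(s['moment']);R=R0(1,-60);a=-R[:,2];print(step(pose(),R,KN[1]+a*GR), pose()[:3,:3].T@s['contact_force'])"
```

```text
clock: 10.25
tcp_pos: [0.5192, 0.4086, 0.0651]
ee_rot: [[-0.925, -0.125, 0.359], [-0.213, 0.952, -0.219], [-0.315, -0.279, -0.907]]
contact_force: [4.1, 1.5, 2.7]
grip_width: 0.0373
finger_force: 30.0
[ 0.14474039 -0.60039336  0.26990214]
(array([ 1. ,  0.1, -1.3]), array([ 0.2, -0. , -0.3])) [-4.98786752  0.15144832 -1.3085649 ]
```

Forces are low and the turn tracks. I continue.

```bash
python3 -m handwheel '[0,0,0.26,0,0,10,0,0,0.26,0,0,10,0,0,0.26,0,0,10,0,0,0.26,0,0,10,0,0,0.26,0,0,10,0,0,0.26,0,0,10,0,0,0.26,0,0,10,0,0,0.26,0,0,10]'
python3 -m handwheel '[0,0,0.26,0,0,10,0,0,0.26,0,0,10,0,0,0.26,0,0,10,0,0,0.26,0,0,10,0,0,0.26,0,0,10,0,0,0.26,0,0,10,0,0,0.26,0,0,10,0,0,0.26,0,0,10]'
python3 -c "
from h import *
s=manip.read_state();print(s['joint_positions'].round(2),s['moment']);R=R0(1,100);a=-R[:,2];print(step(pose(),R,KN[1]+a*GR), pose()[:3,:3].T@s['contact_force'])"
```

```text
clock: 11.25
tcp_pos: [0.5199, 0.4081, 0.0631]
ee_rot: [[-0.283, 0.889, 0.359], [0.901, 0.375, -0.219], [-0.329, 0.262, -0.907]]
contact_force: [4.5, 1.2, 3.2]
grip_width: 0.0371
finger_force: 30.0
clock: 12.25
tcp_pos: [0.5208, 0.4074, 0.0622]
ee_rot: [[0.827, 0.433, 0.36], [0.526, -0.822, -0.22], [0.2, 0.371, -0.907]]
contact_force: [1.5, -0.6, 8.0]
grip_width: 0.0372
finger_force: 30.0
[ 0.84  0.37  1.88 -0.56  0.89  2.25] [-0.41181107 -0.35986658  0.02649481]
(array([-1. , -1. , -4.8]), array([-0.1, -0. , -0.3])) [ 2.52651818  4.08000363 -6.5882802 ]
```

```bash
python3 -m handwheel '[0,0,0,0,0,0,0,0,0,0,0,0,0,0,0,0,0,0,0,0,0,0,0,0,0,0,-15,0,0,0,0,0,-25,0,0,0,0,0,-25,0,0,0,0,0,-25,0,0,0]' 62
python3 - <<'E'
from h import *
p,d,T,c=look('w4',False);measure('w4')
Rg=np.load('w2.npz')['T'];print(step(T,Rg[:3,:3],Rg[:3,3]))
E
```

```text
clock: 13.25
tcp_pos: [0.4873, 0.4277, 0.1442]
ee_rot: [[0.824, 0.438, 0.358], [0.531, -0.819, -0.218], [0.198, 0.37, -0.908]]
contact_force: [-0.2, 0.1, 0.7]
grip_width: 0.0622
finger_force: 0.0
clock 13.25 q [ 0.9   0.27  1.84 -0.51  1.03  2.2 ] tcp [0.487 0.428 0.144]
bench n [-2.0e-04 -2.4e-03  1.0e+00] z -0.0008 rms 0.00064 27102 | plate n [ 0.0034 -0.0013  1.    ] rms 0.00056 7307 h(mm) 51.24
tilt rel bench deg: forward-down(+x normal<0) -0.19 left-down 0.1
  circle r mm 18.7 offset [-2.7 -2.8]
1 axis fit [-0.334  0.247  0.91 ] exp [-0.36   0.221  0.906] lean 24.6 rms 0.00052 1240 knob centre [0.516  0.4116 0.074 ] over bench 74.88 over plate 23.43 excess mm 0.25
-1 no knob
(array([-164.7,   69.2,  -15.4]), array([17.5, 16.3, 15.3]))
```

```bash
python3 -m handwheel '[-41,17.3,-3.9,0,0,0,-41,17.3,-3.9,0,0,0,-41,17.3,-3.9,0,0,0,-41,17.3,-3.9,0,0,0,0,0,0,5.8,5.4,5.1,0,0,0,5.8,5.4,5.1,0,0,0,5.8,5.4,5.1,0,0,0,0,0,0]'
python3 - <<'E'
from h import *
p,d,T,c=look('w5');measure('w5')
p,d,T,c=look('w6',False);measure('w6')
E
```

```text
clock: 14.3
tcp_pos: [0.3759, 0.2842, 0.1486]
ee_rot: [[0.813, 0.342, 0.472], [0.297, -0.94, 0.17], [0.502, 0.002, -0.865]]
contact_force: [-0.6, -0.9, 0.2]
grip_width: 0.0621
finger_force: 0.0
clock 14.3 q [ 0.73 -0.35  2.45 -0.36  0.57  2.21] tcp [0.376 0.284 0.149]
bench n [-2.0e-04 -1.8e-03  1.0e+00] z -0.0005 rms 0.00062 45010 | plate n [ 0.0041 -0.002   1.    ] rms 0.00058 9056 h(mm) 51.22
tilt rel bench deg: forward-down(+x normal<0) -0.24 left-down 0.04
  circle r mm 19.0 offset [0.4 0.7]
1 axis fit [-0.365  0.216  0.906] exp [-0.36   0.221  0.906] lean 25.1 rms 0.00052 924 knob centre [0.5153 0.4109 0.0743] over bench 74.78 over plate 23.24 excess mm 0.04
  circle r mm 18.8 offset [-0.2 -0.4]
-1 axis fit [-0.415 -0.052  0.908] exp [-0.418 -0.062  0.906] lean 24.7 rms 0.00052 1346 knob centre [0.4779 0.241  0.074 ] over bench 74.73 over plate 23.06 excess mm -0.15
clock 14.35 q [ 0.73 -0.35  2.45 -0.36  0.57  2.21] tcp [0.377 0.286 0.15 ]
bench n [-1.0e-04 -1.7e-03  1.0e+00] z -0.0006 rms 0.00063 44196 | plate n [ 0.0039 -0.0019  1.    ] rms 0.00059 9093 h(mm) 51.21
tilt rel bench deg: forward-down(+x normal<0) -0.23 left-down 0.03
  circle r mm 19.2 offset [0.3 0.8]
1 axis fit [-0.361  0.215  0.907] exp [-0.36   0.221  0.906] lean 24.9 rms 0.00053 950 knob centre [0.5157 0.4109 0.0744] over bench 74.93 over plate 23.42 excess mm 0.24
  circle r mm 19.2 offset [0.4 0. ]
-1 axis fit [-0.42  -0.047  0.906] exp [-0.418 -0.062  0.906] lean 25.0 rms 0.00053 1320 knob centre [0.478  0.2413 0.074 ] over bench 74.76 over plate 23.13 excess mm -0.08
```

View pics/w5.png

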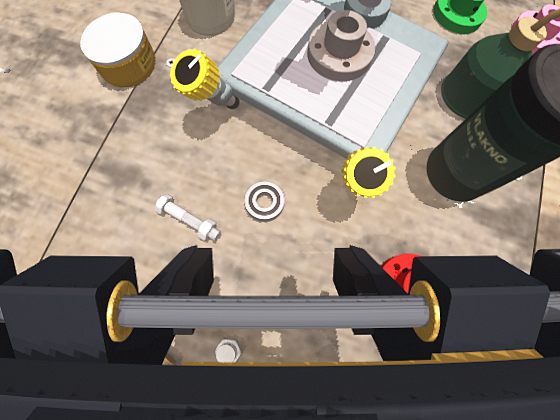

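The view is as before: both knobs seen, the left at (195,72), the right at (370,174), and everything else undisturbed. I now refine the tilt with a common-slope fit over insert, frame and bench.

```bash
cat >> h.py <<'E'
def tilt(name):
    Z=np.load(name+'.npz');p,d,T=Z['p'],Z['d'],Z['T'];c=cam('wrist',T)
    v,u=np.mgrid[0:420,0:560];ok=(d>0)&(v<235);X=pts(c,np.c_[u[ok],v[ok]],d[ok])
    ex=np.array([np.cos(YAW),np.sin(YAW),0]);ey=np.array([-ex[1],ex[0],0]);mid=(KN[1]+KN[-1])/2
    sx=(X-mid)@ex*1e3;sy=(X-mid)@ey*1e3;z=X[:,2]*1e3
    tall=cv2.dilate((((d>0)&(v<235)).astype(np.uint8)*0),None)
    ins=(abs(sx-105)<57)&(abs(sy)<70)&(abs(z-50.4)<1.6);fr=((abs(abs(sy)-86)<5)&(abs(sx-115)<75)|(abs(sx-185)<9)&(abs(sy)<80))&(abs(z-47.2)<1.6)
    be=(abs(z)<3)&(abs(sy)<220)&(sx>-150)&(sx<250)
    def fit(m,cls):
        A=np.c_[sx[m],sy[m],cls[m]];w=np.ones(m.sum(),bool)
        for _ in range(5):
            x=np.linalg.lstsq(A[w],z[m][w],rcond=None)[0];r=z[m]-A@x;w=abs(r)<max(.3,2.5*np.median(abs(r[w])))
        return x,r[w].std(),w.sum()
    one=lambda m:np.c_[m].astype(float)
    xb,_,nb=fit(be,np.c_[np.ones(len(z))]);xp,sd,n=fit(ins|fr,np.c_[ins,fr].astype(float))
    for nm,m in(('ins',ins),('frame',fr)):
        xi,_,ni=fit(m,np.c_[np.ones(len(z))]);print('   ',nm,'nose-up',np.degrees((xb[0]-xi[0])).round(3),'left-up',np.degrees(xi[1]-xb[1]).round(3),ni)
    # heights above bench of insert at front feet/rear feet lines
    print(name,'nose-up deg',np.degrees(xb[0]-xp[0]).round(3),'left-up',np.degrees(xp[1]-xb[1]).round(3),'frame h at centre',round(xp[3]-xb[2]+(xp[0]-xb[0])*105,2),'insert-frame',round(xp[2]-xp[3],2),'n',n,nb)
E
python3 -c "
from h import *
for w in 'w2 w3 w4 w5 w6'.split(): tilt(w)"
```

```text
ins nose-up 0.019 left-up -0.14 7418
    frame nose-up 0.101 left-up -0.187 2302
w2 nose-up deg 0.046 left-up -0.158 frame h at centre 47.95 insert-frame 3.04 n 9697 36961
    ins nose-up 0.03 left-up -0.176 9342
    frame nose-up 0.077 left-up -0.147 3052
w3 nose-up deg 0.051 left-up -0.159 frame h at centre 47.88 insert-frame 3.1 n 12384 43375
    ins nose-up 0.19 left-up -0.103 6415
    frame nose-up 0.184 left-up -0.097 2633
w4 nose-up deg 0.188 left-up -0.1 frame h at centre 48.2 insert-frame 3.11 n 9016 27057
    ins nose-up 0.223 left-up -0.037 7346
    frame nose-up 0.204 left-up -0.065 2269
w5 nose-up deg 0.213 left-up -0.051 frame h at centre 48.14 insert-frame 3.04 n 9622 38801
    ins nose-up 0.191 left-up -0.036 7498
    frame nose-up 0.213 left-up -0.051 2265
w6 nose-up deg 0.198 left-up -0.046 frame h at centre 48.1 insert-frame 3.09 n 9758 37941
```

Measurements are repeatable to 0.02°. After the left turn the stand is nose-up 0.2° and left-low 0.05°. Both knob heights over the bench carry the same +0.6 mm bias. So both feet are now about 0.5 mm long (right 0.4 rad, left 0.3 rad). Right knob next.

```bash
sed -i 's/^KN=.*/KN={1:np.array([.5155,.411,.074]),-1:np.array([.478,.241,.0737])};GR=.004-.0187/' h.py; python3 - <<'E'
from h import *
T=pose()
for phi in (10,):
    R=R0(-1,phi);a=-R[:,2];g=KN[-1]+a*(GR+.07);print(phi,g.round(3),step(T,R,g))
E
```

```text
10 [0.455 0.238 0.124] (array([34.3, 72.7, 51.3]), array([  0.7,  -8.2, -89.5]))
```

```bash
python3 -m handwheel '[11.4,24.2,17.1,0,0,0,11.4,24.2,17.1,0,0,0,11.4,24.2,17.1,0,0,0,0,0,0,0.1,-0.9,-10,0,0,0,0.1,-0.9,-10,0,0,0,0.1,-0.9,-10,0,0,0,0.1,-0.9,-10,0,0,0,0.1,-0.9,-10]'
python3 -m handwheel '[0,0,0,0.1,-0.9,-10,0,0,0,0.1,-0.9,-10,0,0,0,0.1,-0.9,-10,0,0,0,0.1,-0.9,-9.5,0,0,0,0,0,0,0,0,0,0,0,0,0,0,0,0,0,0,0,0,0,0,0,0]'
python3 - <<'E'
from h import *
p,d,T,c=look('w7')
R=R0(-1,10);a=-R[:,2];print(step(T,R,KN[-1]+a*GR));print(proj(c,KN[-1]+.012*a))
for st,ce,m in blobs(yellow(p),300):print(st,ce)
E
```

```text
clock: 15.4
tcp_pos: [0.4556, 0.2392, 0.1235]
ee_rot: [[0.28, 0.863, 0.42], [0.924, -0.362, 0.127], [0.261, 0.353, -0.899]]
contact_force: [-0.8, -0.7, 0.4]
grip_width: 0.0623
finger_force: 0.0
clock: 16.4
tcp_pos: [0.4543, 0.2376, 0.1228]
ee_rot: [[-0.302, 0.858, 0.415], [0.951, 0.303, 0.066], [-0.069, 0.415, -0.907]]
contact_force: [-1.0, -0.1, 0.7]
grip_width: 0.0623
finger_force: 0.0
clock 16.4 q [ 0.54 -0.17  2.35 -0.29  0.57  0.43] tcp [0.454 0.238 0.123]
(array([-0.7,  1. , 69.3]), array([-0.1, -0.3, -0.1]))
[[275.02621852 238.62756531]]
[367, 0, 70, 41, 1819] [397.0, 18.8]
[245, 202, 61, 65, 1720] [274.3, 230.7]
```

View pics/w7.png

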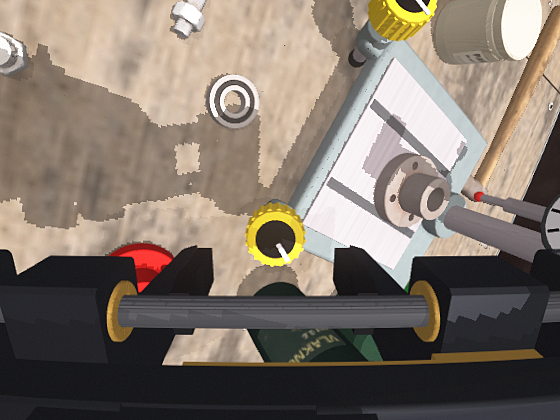

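The right knob's top is at (275,237), as predicted. I descend, grip, turn back 23°, and release.

```bash
python3 -m handwheel '[-0.5,1,11.5,0,0,0,0,0,11.5,0,0,0,0,0,11.5,0,0,0,0,0,11.5,0,0,0,0,0,11.5,0,0,0,0,0,11.5,0,0,0,0,0,0,0,0,0,0,0,0,0,0,0]'
python3 -m handwheel '[0,0,0,0,0,0,0,0,0,0,0,0,0,0,0,0,0,0,0,0,0,0,0,0,0,0,0,0,0,0,0,0,0,0,0,0,0,0,0,0,0,0,0,0,0,0,0,0]' 32
python3 -c "
from h import *
s=manip.read_state();R=R0(-1,10);a=-R[:,2];print(step(pose(),R,KN[-1]+a*GR), pose()[:3,:3].T@s['contact_force'])"
```

```text
clock: 17.45
tcp_pos: [0.484, 0.2422, 0.0606]
ee_rot: [[-0.303, 0.858, 0.415], [0.951, 0.304, 0.066], [-0.069, 0.415, -0.907]]
contact_force: [0.2, -0.6, -0.0]
grip_width: 0.062
finger_force: 0.0
clock: 18.45
tcp_pos: [0.4841, 0.2422, 0.0609]
ee_rot: [[-0.303, 0.858, 0.416], [0.951, 0.303, 0.067], [-0.069, 0.415, -0.907]]
contact_force: [-3.7, -0.2, 4.9]
grip_width: 0.037
finger_force: 30.0
(array([-0.3, -0.2,  0.5]), array([-0. , -0.3, -0. ])) [ 0.59908823 -1.15896116 -6.02673586]
```

```bash
python3 -m handwheel '[0,0,0,0,0,-6,0,0,0,0,0,-6,0,0,0,0,0,-6,0,0,0,0,0,-5,0,0,0,0,0,0,0,0,0,0,0,0,0,0,0,0,0,0,0,0,0,0,0,0]'
python3 -m handwheel '[0,0,0,0,0,0,0,0,0,0,0,0,0,0,0,0,0,0,0,0,-10,0,0,0,0,0,-15,0,0,0,0,0,-15,0,0,0,0,0,-15,0,0,0,0,0,-15,0,0,23]' 62
python3 - <<'E'
from h import *
look('w8',False);tilt('w7');tilt('w8')
measure('w7');measure('w8')
E
```

```text
clock: 19.45
tcp_pos: [0.4833, 0.2418, 0.0606]
ee_rot: [[-0.614, 0.672, 0.415], [0.756, 0.651, 0.066], [-0.226, 0.354, -0.908]]
contact_force: [-6.6, -2.4, 8.6]
grip_width: 0.0368
finger_force: 30.0
clock: 20.45
tcp_pos: [0.4545, 0.2375, 0.1256]
ee_rot: [[-0.474, 0.776, 0.416], [0.867, 0.494, 0.067], [-0.154, 0.393, -0.907]]
contact_force: [0.4, 0.1, -0.4]
grip_width: 0.062
finger_force: 0.0
clock 20.45 q [ 0.54 -0.17  2.34 -0.29  0.58  0.21] tcp [0.454 0.238 0.126]
    ins nose-up 0.124 left-up -0.059 7417
    frame nose-up 0.193 left-up -0.054 1435
w7 nose-up deg 0.151 left-up -0.049 frame h at centre 48.15 insert-frame 3.1 n 8849 53257
    ins nose-up 0.043 left-up 0.009 5908
    frame nose-up 0.181 left-up -0.252 1261
w8 nose-up deg 0.074 left-up 0.015 frame h at centre 48.05 insert-frame 3.04 n 7181 58270
bench n [-2.0e-04 -1.9e-03  1.0e+00] z -0.0005 rms 0.00065 72817 | plate n [ 0.0029 -0.0014  1.    ] rms 0.00052 9287 h(mm) 51.28
tilt rel bench deg: forward-down(+x normal<0) -0.16 left-down 0.06
  circle r mm 17.7 offset [-1.3  4.9]
1 axis fit [-0.337  0.152  0.929] exp [-0.3
[... 251 characters left out ...]
1 knob centre [0.4772 0.244  0.0737] over bench 74.4 over plate 22.76 excess mm -0.48
bench n [ 2.0e-04 -1.9e-03  1.0e+00] z -0.0007 rms 0.00064 76928 | plate n [ 8.e-04 -2.e-03  1.e+00] rms 0.00052 7467 h(mm) 51.11
tilt rel bench deg: forward-down(+x normal<0) -0.04 left-down 0.0
  circle r mm 19.3 offset [0.9 0.9]
1 axis fit [-0.36   0.217  0.907] exp [-0.36   0.221  0.906] lean 24.9 rms 0.00053 1600 knob centre [0.5157 0.4107 0.0743] over bench 74.83 over plate 23.66 excess mm 0.51
  circle r mm 18.0 offset [ 4.4 -4.2]
-1 axis fit [-0.447 -0.01   0.895] exp [-0.418 -0.062  0.906] lean 26.5 rms 0.00051 897 knob centre [0.4759 0.2432 0.0732] over bench 74.02 over plate 22.85 excess mm -0.38
```

Right is done; tilt is now 0.07°/0.015°. The remaining error is the left foot, about 0.3 mm long, so I turn it back about 13°.

```bash
python3 - <<'E'
from h import *
T=pose()
R=R0(1,90);a=-R[:,2];g=KN[1]+a*(GR+.08);print(g.round(3),step(T,R,g), T[:3,:3].T@[0,0,30])
E
```

```text
[0.492 0.425 0.133] (array([144.9, 122.3,  23.1]), array([  0.5, -18.3,  75.7])) [ -4.5246177   11.88969566 -27.16915478]
```

```bash
python3 -m handwheel '[29,24.5,2,0,0,0,29,24.5,2,0,0,0,29,24.5,2,0,0,0,29,24.5,2,0,0,0,29,24.3,15,0,0,0,0,0,0,0.1,-2.3,9.5,0,0,0,0.1,-2.3,9.5,0,0,0,0.1,-2.3,9.5]'
python3 -m handwheel '[0,0,0,0.1,-2.3,9.5,0,0,0,0.1,-2.3,9.5,0,0,0,0.1,-2.3,9.5,0,0,0,0.1,-2.3,9.5,0,0,0,0,-2.3,9.5,0,0,0,0,0,0,0,0,0,0,0,0,0,0,0,0,0,0]'
python3 - <<'E'
from h import *
p,d,T,c=look('w9',False);R=R0(1,90);a=-R[:,2];print(step(T,R,KN[1]+a*GR));print(proj(c,KN[1]+.012*a))
for st,ce,m in blobs(yellow(p),300):print(st,ce)
tilt('w9')
E
```

```text
clock: 21.5
tcp_pos: [0.4894, 0.4254, 0.1288]
ee_rot: [[0.002, 0.898, 0.441], [0.998, 0.022, -0.051], [-0.055, 0.44, -0.896]]
contact_force: [0.6, 0.6, 0.1]
grip_width: 0.0621
finger_force: 0.0
clock: 22.5
tcp_pos: [0.4894, 0.425, 0.1285]
ee_rot: [[0.735, 0.578, 0.356], [0.667, -0.71, -0.225], [0.123, 0.403, -0.907]]
contact_force: [0.1, 0.9, -0.4]
grip_width: 0.0618
finger_force: 0.0
clock 22.5 q [ 0.9   0.29  1.85 -0.52  1.02  2.04] tcp [0.489 0.425 0.129]
(array([ 3.2,  3. , 76.6]), array([0. , 0.3, 0.5]))
[[279.22009953 228.31794689]]
[249, 192, 60, 63, 1627] [278.1, 220.6]
    ins nose-up 0.108 left-up -0.084 4977
    frame nose-up 0.078 left-up -0.013 2449
w9 nose-up deg 0.096 left-up -0.031 frame h at centre 48.05 insert-frame 3.13 n 7413 34858
```

```bash
python3 -m handwheel '[3.2,3,12.8,0,0,0,0,0,12.8,0,0,0,0,0,12.8,0,0,0,0,0,12.8,0,0,0,0,0,12.8,0,0,0,0,0,12.6,0,0,0,0,0,0,0,0,0,0,0,0,0,0,0]'
python3 -m handwheel '[0,0,0,0,0,0,0,0,0,0,0,0,0,0,0,0,0,0,0,0,0,0,0,0,0,0,0,0,0,0,0,0,0,0,0,0,0,0,0,0,0,0,0,0,0,0,0,0]' 32
python3 -m handwheel '[0,0,0,0,0,-4.5,0,0,0,0,0,-4.5,0,0,0,0,0,-4,0,0,0,0,0,0,0,0,0,0,0,0,0,0,0,0,0,0,0,0,0,0,0,0,0,0,0,0,0,0]'
python3 -m handwheel '[0,0,0,0,0,0,0,0,0,0,0,0,0,0,0,0,0,0,0,0,-10,0,0,0,0,0,-20,0,0,0,0,0,-20,0,0,0,0,0,-20,0,0,0,0,0,-10,0,0,0]' 62
python3 - <<'E'
from h import *
look('w10',False);tilt('w10')
Rg=np.load('w2.npz')['T'];print(step(pose(),Rg[:3,:3],Rg[:3,3]))
E
```

```text
clock: 23.55
tcp_pos: [0.5212, 0.4082, 0.0608]
ee_rot: [[0.736, 0.576, 0.356], [0.666, -0.711, -0.225], [0.124, 0.403, -0.907]]
contact_force: [0.1, -0.4, 0.3]
grip_width: 0.062
finger_force: 0.0
clock: 24.55
tcp_pos: [0.5215, 0.4079, 0.0613]
ee_rot: [[0.736, 0.576, 0.357], [0.666, -0.711, -0.226], [0.124, 0.404, -0.906]]
contact_force: [1.3, -3.9, 5.5]
grip_width: 0.037
finger_force: 30.0
clock: 25.55
tcp_pos: [0.5214, 0.4082, 0.0613]
ee_rot: [[0.587, 0.727, 0.357], [0.809, -0.543, -0.225], [0.03, 0.421, -0.907]]
contact_force: [-0.5, -2.1, 4.4]
grip_width: 0.0371
finger_force: 30.0
clock: 26.55
tcp_pos: [0.4926, 0.4275, 0.1359]
ee_rot: [[0.587, 0.726, 0.358], [0.809, -0.544, -0.223], [0.033, 0.421, -0.907]]
contact_force: [0.6, -0.9, -0.1]
grip_width: 0.062
finger_force: 0.0
clock 26.55 q [ 0.9   0.28  1.84 -0.51  1.03  1.8 ] tcp [0.493 0.427 0.136]
    ins nose-up 0.054 left-up -0.233 3838
    frame nose-up -0.005 left-up -0.118 1853
w10 nose-up deg 0.025 left-up -0.167 frame h at centre 48.09 insert-frame 3.06 n 5736 39255
(array([-181.7,   -1.7,  -23.7]), array([14.3, 19.9, 38.1]))
```

```bash
python3 -m handwheel '[-45.4,-0.4,-6,0,0,0,-45.4,-0.4,-6,0,0,0,-45.4,-0.4,-6,0,0,0,-45.4,-0.4,-6,0,0,0,0,0,0,3.3,4.6,8.9,0,0,0,3.3,4.6,8.9,0,0,0,3.3,4.6,8.9,0,0,0,3.3,4.6,8.9]'
python3 - <<'E'
from h import *
for n in('w11','w12','w13'):
    look(n,n=='w11');tilt(n);measure(n)
E
```

```text
clock: 27.6
tcp_pos: [0.3763, 0.2853, 0.1492]
ee_rot: [[0.808, 0.367, 0.46], [0.338, -0.929, 0.148], [0.482, 0.035, -0.875]]
contact_force: [0.8, -0.0, -0.3]
grip_width: 0.0622
finger_force: 0.0
clock 27.6 q [ 0.74 -0.33  2.43 -0.36  0.6   2.18] tcp [0.376 0.285 0.149]
    ins nose-up 0.063 left-up -0.007 7397
    frame nose-up 0.025 left-up -0.043 2206
w11 nose-up deg 0.043 left-up -0.025 frame h at centre 47.87 insert-frame 3.1 n 9598 39395
bench n [-1.0e-04 -1.7e-03  1.0e+00] z -0.0005 rms 0.00063 46764 | plate n [ 0.0013 -0.0017  1.    ] rms 0.00058 8930 h(mm) 50.94
tilt rel bench deg: forward-down(+x normal<0) -0.08 left-down 0.02
  circle r mm 19.4 offset [-0.6  0.8]
1 axis fit [-0.353  0.211  0.911] exp [-0.36   0.221  0.906] lean 24.3 rms 0.00054 973 knob centre [0.5145 0.4106 0.074 ] over bench 74.47 over plate 23.44 excess mm 0.26
  circle r mm 19.1 offset [ 0.1 -0.4]
-1 axis fit [-0.419 -0.051  0.907] exp [-0.418 -0.062  0.906] lean 24.9 rms 0.00054 1318 knob centre [0.4776 0.241  0.0739] over bench 74.62 over plate 23.53 excess mm 0.37
clock 27.65 q [ 0.74 -0.33  2.44 -0.
[... 999 characters left out ...]
-up deg 0.049 left-up -0.001 frame h at centre 47.88 insert-frame 3.07 n 9549 40776
bench n [-2.0e-04 -1.8e-03  1.0e+00] z -0.0005 rms 0.00063 48456 | plate n [ 0.0014 -0.0018  1.    ] rms 0.00058 8796 h(mm) 50.92
tilt rel bench deg: forward-down(+x normal<0) -0.09 left-down 0.02
  circle r mm 19.0 offset [-0.   0.7]
1 axis fit [-0.362  0.225  0.905] exp [-0.36   0.221  0.906] lean 25.3 rms 0.00053 982 knob centre [0.5152 0.411  0.0742] over bench 74.64 over plate 23.61 excess mm 0.45
  circle r mm 18.9 offset [-0.1 -0.1]
-1 axis fit [-0.417 -0.052  0.907] exp [-0.418 -0.062  0.906] lean 24.8 rms 0.00053 1350 knob centre [0.4775 0.2415 0.0739] over bench 74.62 over plate 23.53 excess mm 0.36
```

View pics/w11.png

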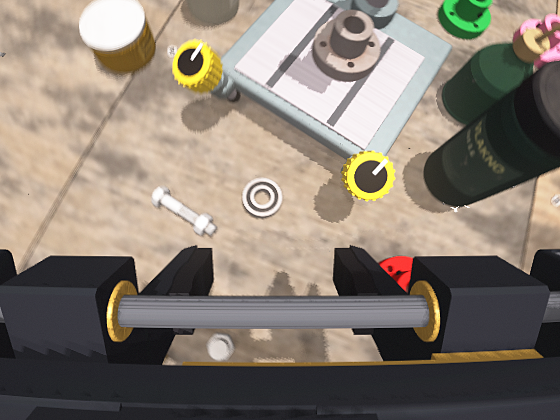

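The view shows both knobs, at (197,66) and (370,176), with the hub and the bystanders in place. Tilt is 0.04° and 0.0°, and both feet are set equally, so I hand in.

```bash
python3 -c "
from bench import manip
print(manip.hand_in())"
```

```text
the job is handed in; nothing more can be done
None
```

I handed the job in at about 28 s: the stand measures level to within about 0.05°, and both front feet are set the same to within about 0.1 mm. Firm bearing on all four feet is inferred from those two readings, not tested directly, and the hub and the things around the stand appear undisturbed.

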